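# Comb loose steel rods into the grooves of a ribbed tray

## Robot

A 6-joint arm with a two-finger parallel gripper is mounted at the origin on a cart in front of the work surface, level with it; the furniture and walls round the work are solid. World frame = base frame: x ahead of the robot, y to its left, z up, the work surface at z = 0. Lengths are in mm, angles in rad, forces in N, time in s.
With the tool pointing down it reaches from about 250 to 725 mm from the base axis. Payload 9.7 kg.
Tool frame: the origin (TCP) lies at the centre of the arm's flange, where the gripper is bolted on; the fingertips stand bot.tip_extent ahead of it and the grasp point (between the pads) lies 155 mm ahead of it (bot.tip_extent is the distance from the TCP to the fingertips, in mm); z points along the fingers, y is the direction in which the jaws open and shut (so a half turn about z gives the same grasp; the last joint's range is limited). The gripper opens to 85 mm and grips with 20 to 120 N. Pads are 22 mm wide; open, the fingers measure 114 mm over their backs; the gripper's body (76 mm by 85 mm) begins 54 mm behind the grasp point. The pads swing forward as they close: fully open they stand 13 mm farther back than shut.
Start: joints at [1.242, 0.087, 0.176, 1.66, 0, 1.571], TCP at [177.597, 520.535, 404.684] pointing down, gripper open.
Joint ranges: [-3.13, 3.13], [-0.85, 1.81], [-1.15, 1.24], [-2.2, 2.28], [-1.44, 1.52], [-3.14, 3.14]. Speed limits (rad/s): [2.22, 2.22, 2.57, 3.14, 3.14, 3.14].

## Interface

Orientations are given as [roll, pitch, yaw] about the fixed x, y, z axes, in that order (R = Rz(yaw) Ry(pitch) Rx(roll)).
In Python, from rig import bot, read_camera, get_calibration, ticket gives the robot as it stands. Calls block until the motion is done:
- bot.reach(position, orientation): joint-space move of the TCP to a pose.
- bot.movel(position, feed=150, frame=None): straight line of the TCP; frame=None keeps the orientation; feed is the mean speed in mm/s.
- bot.move_j(angles): joint-space move.
- bot.gripper_open() and bot.grab(newtons=None): open the fingers fully, or close them until they stop; newtons is the grip in N (None keeps the last).
- bot.sleep(seconds).
- bot.ik(position, orientation): joint angles nearest the present ones, or None.
- read_camera(name): name is "side" or "top" or "wrist"; returns (picture, depth): 400x640x3 uint8, red, green, blue; 400x640 float32, mm along the optical axis (not along the pixel's ray), 0 where there is no reading.
- get_calibration(name): a dict with "K" (3x3 intrinsics, pixels), "dist_coeffs" ([k1, k2, p1, p2, k3] as OpenCV has them; the pictures are not rectified), "R" (3x3) and "t" (3): a world point X has camera coordinates R X + t. Camera axes: x right, y down, z forward; pixel columns grow to the right and rows downward; lengths in mm; the calibration is good to about 2 mm. A picture is of the moment at which its call begins: read the wrist's pose just before it. get_calibration takes no time and is no camera call; for the wrist camera it gives the pose at the moment of the call.
A pose or a line that the arm cannot do raises bot.PlanningError and nothing moves.
- ticket.close_job(): hands the job in, once; it reports no verdict.
Readings, each from a call of its own:
- bot.get_time(): time.
- bot.get_joints(): joint angles.
- bot.get_dq(): joint speeds.
- bot.get_effort(): joint torques, N m.
- bot.get_ee_pos(): TCP position.
- bot.get_orientation(): TCP orientation.
- bot.get_force(): force on the tool from outside, world axes, zero at the start.
- bot.get_wrist_torque(): the same for the moment, N m.
- bot.get_opening(): finger opening in mm.
Only numpy, scipy, OpenCV 4.12 (cv2) and the standard library are available. Lean on these libraries where they do the work, as an engineer would, in place of code of your own. Each camera call takes 0.05 s, during which the arm holds its last target. There are 200 camera calls.

## Task

The three polished rods lie askew across the ribs of the grey tray. Take the hand rake from its sloping stand and comb its teeth through the tray, across the ribs, until every rod lies down in a groove; never touch the rods with the fingers, and leave the oil bottle, tape measure and tape roll alone. Then put the rake back in its stand as it stood and let go.

Things in the scene. Friction and masses are not known exactly. Their poses are not given: they have to be found in the camera images.
- tray: grey tray with blue ribs, fixed, 193 x 128 mm outside (x, y), walls 40 mm high, 5 mm thick; origin: centre of its underside. Eight grooves along its y axis, 118 mm long, pitch 23 mm, centres at x = +-11.5, +-34.5, +-57.5, +-80.5 mm. Groove floors 8 mm above the worktop, 15 mm wide, one rod each; the seven ribs between are 8 mm wide, with round tops 21 mm above the worktop
- tray_comb (a point): point over the tray's centre, level with the rib tops (21 mm up); tray's axes. Settled rods lie 1 mm below the rib tops: teeth that skim 1 to 4 mm above the ribs pass over them. A row of teeth parallel to the tray's y axis, moved along its x axis at about 40 mm/s from wall to wall, turns askew rods parallel and drops them in free grooves; a stroke back catches those left. If a rod jams, lift and comb back
- rod1: polished steel rod, oiled and slippery (friction about 0.25), 12 mm in diameter, 100 mm long, domed ends, 85 g; origin at its centre, y axis along it. At the start it lies askew across the tray's ribs, centre 27 mm above the worktop, 30 to 42 degrees (clockwise from above) off the grooves. Settled in a groove its centre is 14 mm above the worktop and it is parallel to the tray's y axis
- rod2: polished steel rod, oiled and slippery (friction about 0.25), 12 mm in diameter, 100 mm long, domed ends, 85 g; origin at its centre, y axis along it. At the start it lies askew across the tray's ribs, centre 27 mm above the worktop, 30 to 42 degrees (clockwise from above) off the grooves. Settled in a groove its centre is 14 mm above the worktop and it is parallel to the tray's y axis
- rod3: polished steel rod, oiled and slippery (friction about 0.25), 12 mm in diameter, 100 mm long, domed ends, 85 g; origin at its centre, y axis along it. At the start it lies askew across the tray's ribs, centre 27 mm above the worktop, 30 to 42 degrees (clockwise from above) off the grooves. Settled in a groove its centre is 14 mm above the worktop and it is parallel to the tray's y axis
- rake: hand rake, 160 g; origin on the axis of its orange handle where to grip it, 110 mm above the tooth tips, 29 mm below the handle's end; z along the handle away from the teeth, y along the row of teeth. Handle 22 mm wide (y), 16 mm thick (x), from 47 to 139 mm above the tips; head 104 x 16 mm, 30 to 46 mm above the tips. It starts in the stand, leaning 0.5 rad (29 degrees) from vertical
- rake_teeth (a point): middle of the row of the rake's tooth tips, same axes as the rake. Seven steel teeth 7 mm in diameter, 15 mm apart: the row is 97 mm over all, 10 mm clear of the end walls on either side when centred in the tray. Grip the handle across its 16 mm thickness (along x), or the rake pivots between the pads as it combs; a firm grip (80 N) does no harm
- stand: blue sloping rest on a dark base plate 120 x 140 mm, fixed; origin: centre of its underside. The rake's teeth stand on a ledge and its back (-x) leans on a plate that slopes 0.5 rad from vertical, top towards the stand's -x, ending 66 mm above the tooth tips along the handle. Cheeks beside the head leave 8 mm on each side. The rake comes out and goes back along its own handle axis
- stand_home (a point): where the rake's origin is when it stands home in its stand, at (-22.7, 0, 126.5) mm in the stand's frame (it may stand 4 mm to either side); axes are the stand's: x level, z up, y along the row of teeth
- oil_bottle: small amber oil bottle, 32 mm in diameter, 77 mm tall, loose bystander; origin at its underside
- tape_measure: yellow tape measure, 34 x 85 x 63 mm, loose bystander; origin at its underside
- tape_roll: black roll of tape lying flat, 68 mm across, 19 mm high, loose bystander; origin at its underside
There are look-alikes about, which are no part of the job. There is more than one size of the rake; the one meant has the size given above.

How it is judged:
By the outcome, as a careful person would: the job done as asked, in the order asked, and still so for the second after the job is handed in, with the robot touching nothing.
It also fails if it takes over 58 s, if anything falls off the work surface, if the arm or the gripper's body presses on something with over 40 N, if the wrist force passes 120 N, or if a joint passes its speed limit or range.

## Working session

There is one attempt and no reset: what is moved stays moved. The work goes in short steps, each a Python script; the robot and the scene stay as the last script left them, time stands still between calls to the robot, and variables do not carry over. Pictures are saved under pics/ and viewed, about 8 in all and at most 12, crops included, and the job is handed in when it is done.

```bash
mkdir -p pics; ls
cat > h.py <<'E'
from rig import bot, read_camera, get_calibration, ticket
import numpy as np, cv2
from scipy.spatial.transform import Rotation as Rn
def shot(name, fn):
    c=get_calibration(name); p,d=read_camera(name)
    cv2.imwrite('pics/%s.png'%fn,p[:,:,::-1]); np.savez('pics/%s.npz'%fn,p=p,d=d,K=c['K'],D=c['dist_coeffs'],R=c['R'],t=c['t'])
def load(fn): return np.load('pics/%s.npz'%fn)
def cloud(f):
    h,w=f['d'].shape; u,v=np.meshgrid(np.arange(w),np.arange(h))
    q=cv2.undistortPoints(np.stack([u,v],-1).reshape(-1,1,2).astype(np.float64),f['K'],f['D']).reshape(h,w,2)
    d=f['d'][...,None].astype(float); X=np.concatenate([q*d,d],-1)
    W=(X-f['t'])@f['R']; W[f['d']<=0]=np.nan; return W
def ray(f,u,v,z):
    q=cv2.undistortPoints(np.array([[[u,v]]],float),f['K'],f['D'])[0,0]
    r=f['R'].T@np.r_[q,1]; o=-f['R'].T@f['t']; return o+r*(z-o[2])/r[2]
E
python3 - <<'E'
from h import *
shot('top','top0'); shot('side','side0')
a=cv2.imread('pics/top0.png');b=cv2.imread('pics/side0.png')
print(bot.tip_extent, bot.get_time(), bot.get_orientation())
for n in('top','side'):
    c=get_calibration(n); print(n,c['K'],(-np.array(c['R']).T@c['t']))
E
```

```text
pics
173.4 0.1 [-3.14036339e+00  2.36387199e-05  2.81284131e+00]
top [[487.55333412   0.         313.82965148]
 [  0.         487.55333412 195.38857836]
 [  0.           0.           1.        ]] [ 391.9515584   126.24519608 1416.2390286 ]
side [[436.39439806   0.         316.79028725]
 [  0.         436.39439806 205.08976602]
 [  0.           0.           1.        ]] [  30.53009856 -664.00176702  938.95452533]
```

View pics/top0.png

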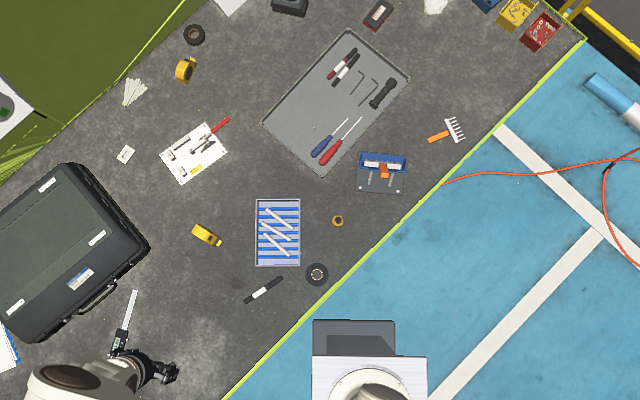

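View pics/side0.png

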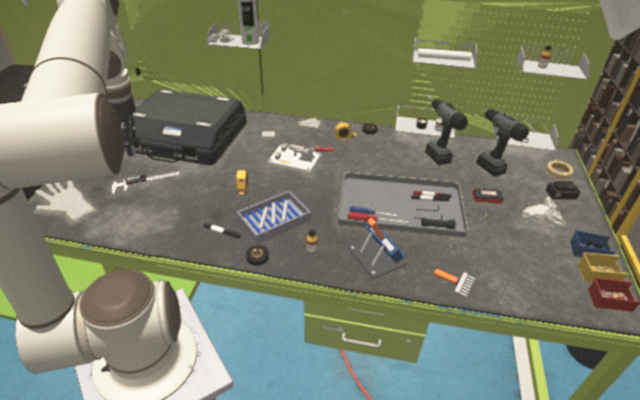

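Top view: the tray is at (278,232) with three rods, the stand with the rake at (382,172), the bottle at (338,221), the roll at (317,273) and the tape measure at (206,235). A small look-alike rake lies at (445,132). Next I measure the tray and stand.

Run:
```python
from h import *
f=load('top0'); p=f['p']; W=cloud(f); print(f['R'])
hsv=cv2.cvtColor(p,cv2.COLOR_RGB2HSV)
# depth above table, per region
for nm,(x0,x1,y0,y1),zr in [('tray',(245,312,190,275),(30,50)),('traylow',(245,312,190,275),(5,60)),('standbase',(345,420,140,205),(2,14)),('standhigh',(345,420,140,205),(60,180))]:
    S=W[y0:y1,x0:x1]; z=S[...,2]; m=(z>zr[0])&(z<zr[1])
    m=m.astype(np.uint8); n,l,s,_=cv2.connectedComponentsWithStats(m); k=1+np.argmax(s[1:,4])
    P=S[l==k]; r=cv2.minAreaRect(P[:,:2].astype(np.float32)); print(nm,len(P),r,np.nanmedian(P[:,2]),cv2.boxPoints(r).round(0).tolist())
# orange
o=cv2.inRange(hsv,(5,150,120),(20,255,255)); 
for sl in [(145,205,345,420)]:
    mm=np.zeros_like(o); mm[sl[0]:sl[1],sl[2]:sl[3]]=o[sl[0]:sl[1],sl[2]:sl[3]]
    P=W[mm>0]; print('orange',len(P),np.nanmin(P,0),np.nanmax(P,0),np.nanmean(P,0), cv2.boundingRect(mm))
a=cv2.imread('pics/top0.png')
c1=cv2.resize(a[190:285,240:350],None,fx=3.6,fy=3.6,interpolation=cv2.INTER_CUBIC);c2=cv2.resize(a[140:210,345:420],None,fx=5,fy=5,interpolation=cv2.INTER_CUBIC)
h=max(c1.shape[0],c2.shape[0]);o=np.zeros((h,c1.shape[1]+c2.shape[1],3),np.uint8);o[:c1.shape[0],:c1.shape[1]]=c1;o[:c2.shape[0],c1.shape[1]:]=c2
cv2.imwrite('pics/crop1.png',o)
```

```text
[[ 0.01168815 -0.9996513  -0.02367856]
 [-0.98876521 -0.00802534 -0.14926135]
 [ 0.14901928  0.02515713 -0.98851423]]
tray 457 ((495.132568359375, 264.42437744140625), (192.90301513671875, 130.28546142578125), 0.673739492893219) 39.28711444140013 [[398.0, 328.0], [399.0, 198.0], [592.0, 200.0], [591.0, 331.0]]
traylow 2931 ((495.98699951171875, 265.38623046875), (200.04261779785156, 141.2068634033203), 0.4551253318786621) 16.74773079683323 [[395.0, 335.0], [397.0, 194.0], [597.0, 196.0], [595.0, 337.0]]
standbase 1056 ((655.6235961914062, -10.221824645996094), (186.53329467773438, 135.23414611816406), 51.587345123291016) 7.336697641255929 [[545.0, -41.0], [651.0, -125.0], [767.0, 21.0], [661.0, 105.0]]
standhigh 504 ((666.6255493164062, -29.426742553710938), (130.20997619628906, 70.2575912475586), 85.47760772705078) 73.24280435500603 [[626.0, -92.0], [697.0, -97.0], [707.0, 33.0], [637.0, 38.0]]
orange 105 [632.34325774 -38.57783302  84.0867953 ] [682.6315906  -15.91250642 158.04996543] [653.92339423 -27.05395085 132.42169493] (380, 164, 9, 14)
```

View pics/crop1.png

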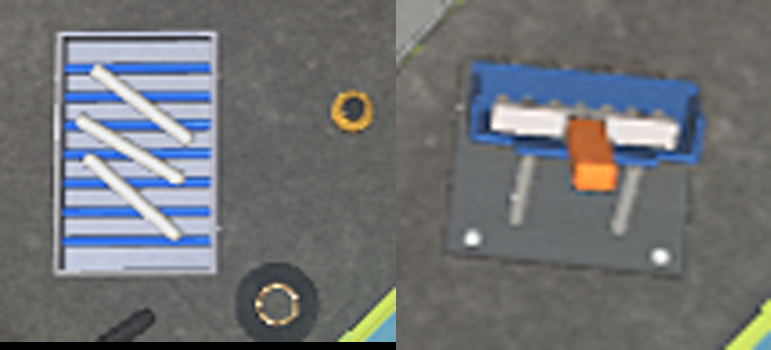

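The crop shows the tray aligned with world x/y, and the rods clear of both end walls by about 20 mm. The rake's handle leans toward the robot, with its end face near top pixel (384.6,175.4). Next I go to a pre-grasp pose on the handle axis and look with the wrist camera.

```bash
cat >> h.py <<'E'
def pose(org,psi,lean,s,back=0.):
    """TCP pose gripping rake with origin org; rake yaw psi, lean (rad, top towards -x)"""
    M=(Rn.from_euler('z',psi)*Rn.from_euler('y',-lean)).as_matrix()
    x,y,z=M.T; R=np.c_[s*y,s*x,-z]
    return np.array(org)+(155+back)*z, Rn.from_matrix(R).as_euler('xyz')
E
python3 - <<'E'
from h import *
f=load('top0'); e=ray(f,384.6,175.4,152); print('end',e)
psi=-0.09
z=Rn.from_euler('z',psi).apply([-np.sin(.5),0,np.cos(.5)])
o=e-29*z; print('origin',o)
for s in(1,-1):
    for bk in (0,130): print(s,bk,bot.ik(*[a.tolist() for a in pose(o,psi,.5,s,bk)]))
    for dx in(-85,85): print(s,dx,bot.ik(*[a.tolist() for a in pose([495+dx,264.5,133],.01,0,s,60)]))
E
```

```text
end [637.20538751 -27.11708109 152.        ]
origin [651.05245759 -28.36669317 126.55010571]
1 0 [-0.03221553 -0.13719608 -0.37856266  0.83013225 -0.02769148  1.62151994]
1 130 [-0.02442143 -0.30393365 -0.29554318  1.08009162 -0.03142268  1.6283659 ]
1 -85 [ 0.57293837 -0.07514743 -0.09655636  1.5493874   0.          2.13373469]
1 85 [0.42786086 0.28727066 0.29674844 1.5802741  0.         1.98865719]
-1 0 [-0.03221553 -0.13719608 -0.37856266  0.83013225 -0.02769148 -1.52007271]
-1 130 [-0.02442143 -0.30393365 -0.29554318  1.08009162 -0.03142268 -1.51322676]
-1 -85 [ 0.57293837 -0.07514743 -0.09655636  1.5493874   0.         -1.00785796]
-1 85 [ 0.42786086  0.28727066  0.29674844  1.5802741   0.         -1.15293547]
```

Run:
```python
from h import *
p,r=pose([651,-28.4,126.5],-.09,.5,1,120); bot.reach(p.tolist(),r.tolist()); bot.sleep(.2)
shot('wrist','w1'); print(bot.get_time(),bot.get_ee_pos()-p)
f=load('w1'); print(-f['R'].T@f['t'], f['R'][2])
W=cloud(f); hsv=cv2.cvtColor(f['p'],cv2.COLOR_RGB2HSV)
o=cv2.inRange(hsv,(5,150,120),(20,255,255)); n,l,s,c=cv2.connectedComponentsWithStats(o)
for k in range(1,n):
    if s[k,4]>150: P=W[l==k]; print(s[k],c[k],np.nanmin(P,0).round(1),np.nanmax(P,0).round(1))
```

```text
2.7833 [ 0.05916359  0.36398693 -0.01362483]
[540.17750153  56.1644137  341.44148942] [ 0.43221211 -0.32737584 -0.84024863]
[110  58  43  39 709] [132.91114245  79.13540197] [503.4  75.3  -0.7] [539.9 113.9  76.7]
[304 178  19  45 721] [313.72676838 201.93481276] [627.7 -39.6  80.4] [678.3 -18.2 155.8]
[345 245  23  32 304] [356.28289474 260.18421053] [ 7.600e+02 -2.343e+02  2.000e-01] [ 806.3 -172.    14.6]
```

View pics/w1.png

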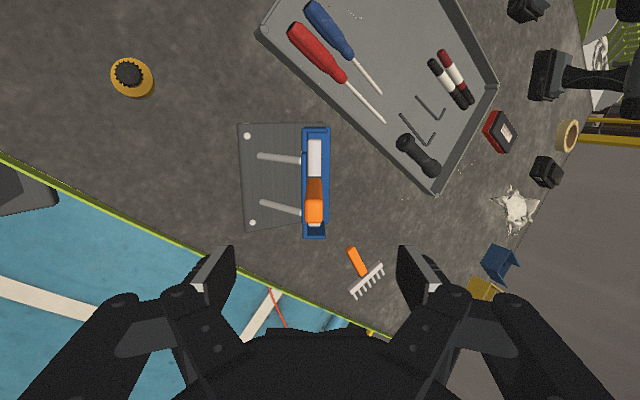

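Wrist view: the handle's end face is at about (314,211), and the blue stand and white head are visible. I compute the end face and yaw from the masks.

Run:
```python
from h import *
def face(f,x0,x1,y0,y1,z=152):
    hsv=cv2.cvtColor(f['p'],cv2.COLOR_RGB2HSV); o=cv2.inRange(hsv,(5,150,120),(20,255,255))
    m=np.zeros_like(o); m[y0:y1,x0:x1]=o[y0:y1,x0:x1]
    V=hsv[...,2]; vs=V[m>0]; t,_=cv2.threshold(vs.reshape(-1,1),0,255,cv2.THRESH_OTSU)
    b=m.copy(); b[V<=t]=0; n,l,s,c=cv2.connectedComponentsWithStats(b); k=1+np.argmax(s[1:,4])
    print('thr',t,s[k],c[k],'pt',ray(f,*c[k],z).round(1), 'depth pt',np.nanmedian(cloud(f)[l==k],0).round(1))
face(load('w1'),295,335,170,230); face(load('top0'),370,400,155,190)
def lin(f,m,z):
    v,u=np.nonzero(m); P=np.array([ray(f,a,b,z)[:2] for a,b in zip(u,v)])
    r=cv2.minAreaRect(P.astype(np.float32)); vx,vy,x,y=cv2.fitLine(P.astype(np.float32),cv2.DIST_L2,0,.01,.01).ravel()
    print('rect',r,'yaw',-np.arctan(vx/vy),'ctr',x,y,'bbox mid',P.min(0),P.max(0))
for fn,(x0,x1,y0,y1) in [('top0',(345,420,140,205)),('w1',(290,340,115,245))]:
    f=load(fn); hsv=cv2.cvtColor(f['p'],cv2.COLOR_RGB2HSV)
    for nm,m,z in [('white',cv2.inRange(hsv,(0,0,185),(180,40,255)),65),('blue',cv2.inRange(hsv,(100,120,50),(125,255,255)),65)]:
        k=np.zeros_like(m);k[y0:y1,x0:x1]=m[y0:y1,x0:x1]; 
        if nm=='white':
            n,l,s,_=cv2.connectedComponentsWithStats(k); k=np.isin(l,[i for i in range(1,n) if s[i,4]>60]).astype(np.uint8)
        print(fn,nm); lin(f,k,z)
```

```text
thr 187.0 [305 200  18  23 397] [313.5138539  210.92443325] pt [634.7 -28.5 152. ] depth pt [634.5 -28.2 152.5]
thr 214.0 [381 172   8   6  40] [384.225 174.775] pt [638.9 -26.2 152. ] depth pt [638.8 -25.6 152.4]
top0 white
rect ((684.3428344726562, -31.78430938720703), (103.97415161132812, 14.323845863342285), 84.52222442626953) yaw -0.09140523 ctr 684.5176 -31.280434 bbox mid [672.69433982 -83.99837875] [695.16577341  19.98424727]
top0 blue
rect ((690.3597412109375, -32.27937316894531), (131.5794677734375, 50.40118408203125), 84.59880065917969) yaw -0.100379415 ctr 695.97736 -30.744715 bbox mid [663.90277011 -98.06271388] [721.13655714  31.26483652]
w1 white
rect ((685.344970703125, -3.9489879608154297), (40.88503646850586, 14.379070281982422), 84.49276733398438) yaw -0.09311648 ctr 685.03064 -3.317969 bbox mid [676.34669938 -24.87457501] [693.90589823  17.08917229]
w1 blue
rect ((683.2571411132812, -38.04413604736328), (137.33148193359375, 37.463783264160156), 84.26142120361328) yaw -0.09333594 ctr 685.61926 -28.636116 bbox mid [ 660.71900984 -107.70070621] [707.04022416  31.63428105]
```

Run:
```python
from h import *
f=load('top0'); hsv=cv2.cvtColor(f['p'],cv2.COLOR_RGB2HSV)
m=cv2.inRange(hsv,(0,0,190),(180,40,255)); k=np.zeros_like(m); k[203:262,259:297]=m[203:262,259:297]
k=cv2.morphologyEx(k,cv2.MORPH_OPEN,np.ones((2,2),np.uint8)); n,l,s,c=cv2.connectedComponentsWithStats(k)
for i in range(1,n):
    if s[i,4]>30:
        v,u=np.nonzero(l==i); P=np.array([ray(f,a,b,31)[:2] for a,b in zip(u,v)]); print(s[i,4],(P.min(0)-[495,264.5]).round(1),(P.max(0)-[495,264.5]).round(1),cv2.minAreaRect(P.astype(np.float32)))
O=[650.3,-28.8,126.5]; psi=-.095
p,r=pose(O,psi,.5,1,100); bot.reach(p.tolist(),r.tolist())
p,r=pose(O,psi,.5,1,0); bot.movel(p.tolist(),feed=80); print(bot.get_time(),bot.get_force())
bot.grab(80); bot.sleep(.3); print('open',bot.get_opening(),bot.get_force(),bot.get_wrist_torque(),bot.get_ee_pos()-p)
p2,_=pose(O,psi,.5,1,15); bot.movel(p2.tolist(),feed=40); print(bot.get_opening(),bot.get_force(),bot.get_time())
shot('wrist','w2')
```

```text
152 [ 70.8 -55.1] [80.4 51.4] ((570.6114501953125, 262.64947509765625), (8.687955856323242, 106.51726531982422), 0.49546170234680176)
966 [-68.  -57.5] [65.2 50.8] ((493.6647033691406, 261.21783447265625), (134.21231079101562, 106.17850494384766), 0.9680981636047363)
114 [-85.6 -57.8] [-78.8  46.9] ((412.7783203125, 259.067626953125), (5.595724582672119, 104.64718627929688), 0.6363670825958252)
4.4333 [0.87601946 1.0795086  0.10528808]
open 14.71308518229289 [-3.67987526  0.76035454  2.71772359] [0.05998869 0.91222884 0.03065341] [-0.03641726  0.02131925  0.12424719]
15.019892153183036 [-0.4621833  -0.93804801 -2.22387357] 5.9
```

View pics/w2.png

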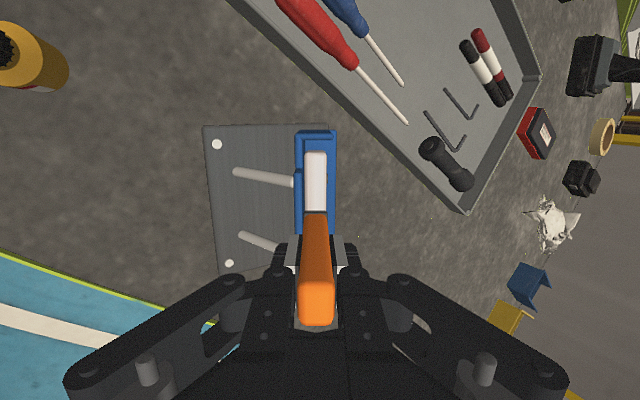

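Gripped firmly: the wrist view shows the handle squarely between the pads and the rake risen 15 mm. Next I carry it to the tray and touch the empty end groove floor to calibrate tip height.

Run:
```python
from h import *
O=[650.3,-28.8,126.5]; psi=-.095
p,_=pose(O,psi,.5,1,110); bot.movel(p.tolist(),feed=200)
ty=.010; C=np.array([495,264.5]); ax=np.array([np.cos(ty),np.sin(ty)])
def tp(dx,tip): return pose([*(C+dx*ax),tip+110],ty,0,1)
p,r=tp(81,95); bot.reach(p.tolist(),r.tolist())
bot.movel(tp(81,60)[0].tolist(),feed=120); bot.sleep(.3)
shot('wrist','w3'); shot('top','top3'); shot('side','side3'); f0=np.array(bot.get_force()); print(bot.get_time(),f0,bot.get_opening())
a=cv2.imread('pics/side3.png')[150:260,200:340]; b=cv2.imread('pics/top3.png')[185:285,235:335]
cv2.imwrite('pics/c3.png',np.hstack([cv2.resize(a,(510,400)),cv2.resize(b,(290,400))[:, :]]))
w=cv2.imread('pics/w3.png'); cv2.imwrite('pics/w3b.png',np.vstack([cv2.resize(w,(480,300)),cv2.resize(cv2.imread('pics/c3.png'),(480,240))]))
```

```text
8.5833 [-0.36345306  0.24066844 -2.28515034] 15.188495102020589
```

View pics/w3b.png

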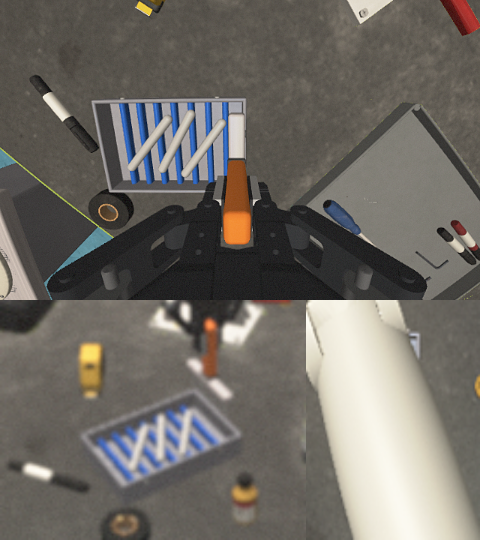

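The rake stands over the empty end groove with the teeth row parallel to the ribs. Descending to touch.

```bash
cat >> h.py <<'E'
ty=.010; C=np.array([495,264.5]); ax=np.array([np.cos(ty),np.sin(ty)])
def tp(dx,tip): return pose([*(C+dx*ax),tip+110],ty,0,1)
E
python3 - <<'E'
from h import *
f0=np.array([-.36,.24,-2.29])
bot.movel(tp(81,30)[0].tolist(),feed=100); bot.movel(tp(81,14)[0].tolist(),feed=40); print(bot.get_time(),bot.get_force()-f0)
t=14
while t>3:
    t-=1; bot.movel(tp(81,t)[0].tolist(),feed=15); f=np.array(bot.get_force())-f0
    print(t,f.round(1))
    if np.linalg.norm(f)>5: break
print(bot.get_time(),bot.get_ee_pos()[2]-265,bot.get_opening())
E
```

```text
9.5833 [ 0.91798612 -0.27079768  0.55249588]
13 [0.2 0.4 0.1]
12 [0.2 0.5 0.2]
11 [-0.2 -0.3 -0.1]
10 [ 0.4 -0.2 -0.1]
9 [-0.7 -0.8  5. ]
10.8333 9.507079224895847 15.084728538850085
```

Run:
```python
from h import *
T=24.7; f0=np.array([-.36,.24,-2.29])
bot.movel(tp(81,T)[0].tolist(),feed=50)
for d in (50,20,-10,-40,-60,-70,-78,-83):
    bot.movel(tp(d,T)[0].tolist(),feed=45); print(d,(np.array(bot.get_force())-f0).round(1),(bot.get_ee_pos()-tp(d,T)[0]).round(1))
shot('wrist','w4'); print(bot.get_time(),bot.get_opening())
w=cv2.imread('pics/w4.png'); cv2.imwrite('pics/w4b.png',w)
```

```text
50 [ 0.2 -0.1  0.2] [0.  0.  0.1]
20 [ 7.2 -0.1 23. ] [1.1 0.3 5.2]
-10 [-10.8  -0.8  24.9] [-1.5  0.3  3.6]
-40 [-0.8 -0.8 -0.5] [-0.2 -0.  -0.4]
-60 [ 0.8 -1.3  1.1] [-0.1  0.1  0.2]
-70 [ 0.7 -1.2 -0.3] [-0.2  0.   0.1]
-78 [ 0.1 -0.6  0.4] [-0.2  0.   0.1]
-83 [ 0.4 -0.8  1.5] [-0.2  0.   0.1]
16.1917 14.878377902447735
```

View pics/w4b.png

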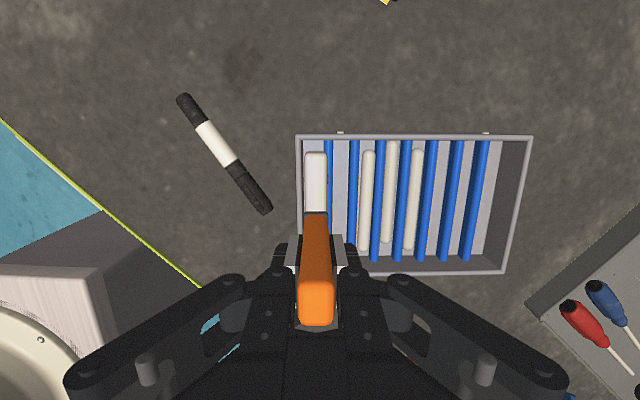

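The rods are now parallel to the ribs at columns about 366, 390 and 412. I check their heights from depth.

```bash
python3 - <<'E'
from h import *
f=load('w4'); W=cloud(f)
for v in (160,185,210,235):
    print(v,' '.join('%d:%.0f/%.0f'%(u,W[v,u,0]-495,W[v,u,2]) for u in range(340,445,3)))
E
python3 -c "
import cv2
a=cv2.imread('pics/w4.png')[120:285,285:545]; cv2.imwrite('pics/w4c.png',cv2.resize(a,None,fx=3,fy=3,interpolation=cv2.INTER_CUBIC))"
```

```text
160 340:-62/8 343:-59/9 346:-56/8 349:-54/13 352:-53/21 355:-50/20 358:-47/20 361:-43/9 364:-41/18 367:-39/20 370:-37/20 373:-34/20 376:-31/17 379:-29/21 382:-27/22 385:-23/17 388:-20/19 391:-18/21 394:-16/21 397:-12/19 400:-8/13 403:-7/20 406:-5/21 409:-3/21 412:1/19 415:3/20 418:6/21 421:8/21 424:15/11 427:15/17 430:16/20 433:19/21 436:22/20 439:30/9 442:33/9
185 340:-61/9 343:-58/8 346:-55/8 349:-54/20 352:-52/21 355:-49/21 358:-44/8 361:-43/16 364:-40/19 367:-38/22 370:-35/20 373:-32/17 376:-29/18 379:-27/22 382:-24/21 385:-21/18 388:-19/22 391:-16/21 394:-14/21 397:-8/10 400:-7/17 403:-6/21 406:-3/21 409:1/17 412:3/20 415:5/21 418:9/19 421:15/10 424:15/17 427:16/20 430:19/22 433:21/22 436:30/9 439:33/9 442:36/9
210 340:-60/9 343:-57/9 346:-54/8 349:-53/21 352:-51/22 355:-48/21 358:-43/10 361:-41/17 364:-39/21 367:-36/20 370:-33/19 373:-31/20 376:-28/22 379:-25/21 382:nan/nan 385:-20/20 388:-17/21 391:-14/19 394:-8/8 397:-7/17 400:-6/22 403:-3/22 406:-0/21 409:4/17 412:5/21 415:8/20 418:15/11 421:15/17 424:16/21 427:19/22 430:23/20 433:31/8 436:33/9 439:36/9 442:39/9
235 340:-71/124 343:-56/8 346:-53/8 349:-52/21 352:-49/21 355:-46/19 358:-43/16 361:-40/20 364:-38/21 367:-35/21 370:-30/11 373:-29/20 376:-26/22 379:-23/20 382:-20/19 385:-18/20 388:-15/20 391:-11/19 394:-7/13 397:-6/19 400:-4/22 403:-0/20 406:3/19 409:6/20 412:8/20 415:16/9 418:16/16 421:17/20 424:19/22 427:23/20 430:31/8 433:34/9 436:37/10 439:39/12 442:40/16
```

View pics/w4c.png

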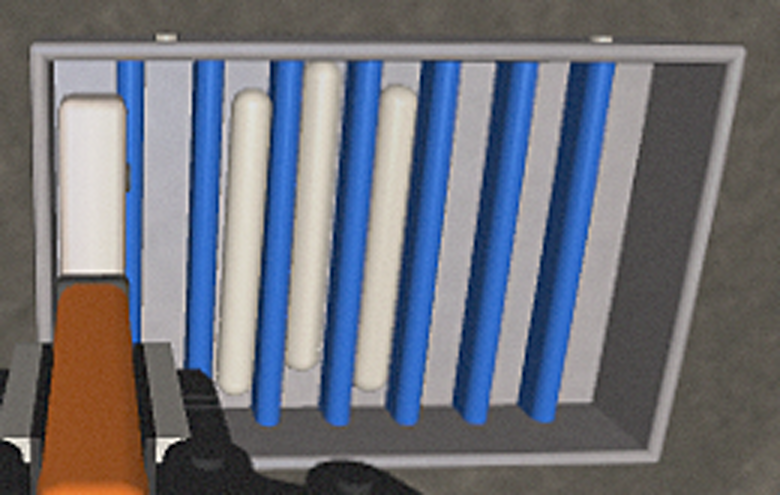

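All three rods read about 20 mm at the top (rib tops 21–22), each between two ribs, so they are settled. The handle sits in the pads exactly as before, so nothing slipped. Returning the rake along the same path.

Run:
```python
from h import *
O=[650.3,-28.8,126.5]; psi=-.095
bot.movel(tp(-83,70)[0].tolist(),feed=100); bot.movel(tp(-30,110)[0].tolist(),feed=200)
shot('wrist','w5')
p,r=pose(O,psi,.5,1,110); bot.reach(p.tolist(),r.tolist()); bot.sleep(.2)
f0=np.array(bot.get_force()); print(bot.get_time(),f0.round(1))
for b in (40,20,10,5,2.5,1,0):
    bot.movel(pose(O,psi,.5,1,b)[0].tolist(),feed=60 if b>15 else 25); f=np.array(bot.get_force())-f0; print(b,f.round(1),np.array(bot.get_wrist_torque()).round(2))
    if np.linalg.norm(f)>20: break
shot('wrist','w6'); print(bot.get_time(),bot.get_opening(),(bot.get_ee_pos()-pose(O,psi,.5,1,0)[0]).round(2))
```

```text
18.7333 [ 0.3 -0.9 -1.9]
40 [-1.   0.8 -0.1] [ 0.    0.69 -0.02]
20 [-1.3  0.6  0.6] [ 0.06  0.64 -0.06]
10 [ 0.4  0.4 -0. ] [0.08 0.63 0.03]
5 [-0.4  1.2 -0.4] [ 0.08  0.6  -0.03]
2.5 [-1.   1.6  0.9] [ 0.06  0.69 -0.03]
1 [-0.9  1.3  0.5] [ 0.08  0.62 -0.03]
0 [-2.4  1.2  2.7] [0.02 0.81 0.04]
22.2333 15.423803382964822 [ 0.02 -0.03  0.29]
```

View pics/w6.png

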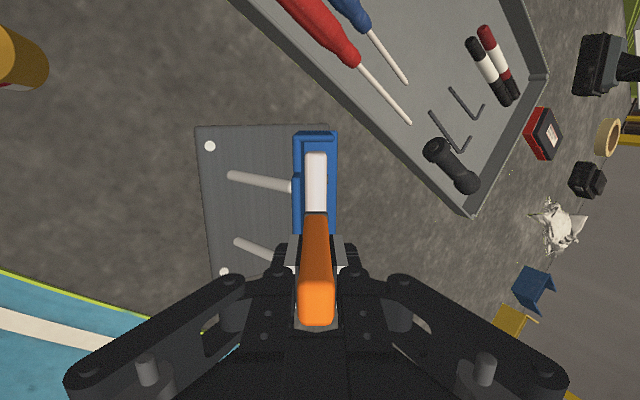

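The rake is home between the cheeks, with the same contact forces as when gripped. Releasing, retreating along the axis and checking.

Run:
```python
from h import *
O=[650.3,-28.8,126.5]; psi=-.095
bot.gripper_open(); bot.sleep(.3)
bot.movel(pose(O,psi,.5,1,100)[0].tolist(),feed=100)
p,r=pose([651,-28.4,126.5],-.09,.5,1,120); bot.reach(p.tolist(),r.tolist()); bot.sleep(.5)
shot('wrist','w7'); shot('top','top7'); print(bot.get_time(),bot.get_opening(),bot.get_force())
a=cv2.imread('pics/w1.png');b=cv2.imread('pics/w7.png');t=cv2.imread('pics/top7.png')
o=np.hstack([cv2.resize(x[115:245,235:335],(300,390)) for x in(a,b)]); cv2.imwrite('pics/c7.png',np.vstack([o[:, :600],cv2.resize(t[190:290,180:350],(600,210) if 0 else (357,210)) if 0 else np.pad(cv2.resize(t[190:285,190:350],(354,210),interpolation=cv2.INTER_CUBIC),((0,0),(0,246),(0,0)))]))
def face(f):
    hsv=cv2.cvtColor(f['p'],cv2.COLOR_RGB2HSV); o=cv2.inRange(hsv,(5,150,188),(20,255,255))[170:230,295:335]; v,u=np.nonzero(o); return u.mean()+295,v.mean()+170,len(u)
print(face(load('w1')),face(load('w7')))
f=load('w7') ; 
W=cloud(load('top7'));T=cloud(load('top0'))
for nm,(u,v) in dict(bottle=(338,221),roll=(317,265),meas=(206,235)).items(): print(nm,T[v,u].round(),W[v,u].round())
```

```text
25.2167 85.28182845653113 [ 0.16362747 -0.33439804 -0.3562602 ]
(np.float64(313.5138539042821), np.float64(210.92443324937028), 397) (np.float64(312.6873449131514), np.float64(211.33995037220842), 403)
bottle [523.  93.  77.] [523.  93.  78.]
roll [403. 151.  17.] [403. 150.  23.]
meas [482. 461.  57.] [482. 461.  58.]
```

View pics/c7.png

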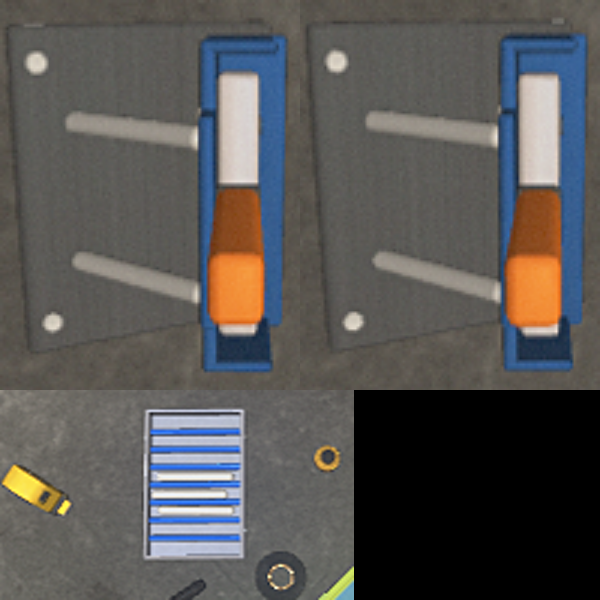

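The before and after crops match: the rake is home, the three rods lie in grooves, and the bystanders have not moved.

```bash
python3 -c "
from h import *
ticket.close_job(); print(bot.get_time())"
```

```text
the job is handed in; nothing more can be done
the job is handed in; nothing more can be done
```

The three rods lie in grooves, the rake is back in its stand, and the job is handed in at about 25 s on the robot's clock. No verdict was reported.

**What I did:**
- I gripped the rake across its thickness at 80 N.
- I touched the teeth on an empty groove floor, which showed the tips about 1.3 mm lower than nominal.
- I combed one stroke across the tray at about 2.5 mm above the ribs.
- I put the rake back along its own axis and let go.

**Last checks:**
- **Rods:** they are parallel in three neighbouring grooves. Their tops read about 20 mm, against 21–22 mm for the rib tops.
- **Rake:** its handle end sits within 1 pixel of where it was at the start.
- **Bystanders:** the oil bottle and tape measure read unchanged. The tape roll's spot read 23 mm high afterwards against 17 mm before, with x and y within 1 mm. I put that down to depth noise, as the picture shows it unmoved.

**What was off:**
- **Stroke:** mid-stroke the teeth rode up about 5 mm, with about 27 N at the wrist, before the rods dropped in. I made no return stroke because none was needed.
- **Tray position:** the close wrist view put the rib tops about 4 mm off my tray centre in x. That made no difference to the combing.

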